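# Tip the model boulder out of its lidded caddy

## Task

Bring the green-lidded caddy to the plywood tray, gripping it over body and lid together so that its loose lid stays shut on the way. There slide the lid open (the blue notched board on the tray is for catching the lid's cross-bar while you draw the caddy back), and only then tip the caddy nose down so that the pebble rolls out into the tray. Finally stand the caddy upright on the table, clear of the tray, and let go.

Things in the scene. Friction and masses are not known exactly. Their poses are not given: they have to be found in the camera images.
- tin_mid (a point): Centre (30 mm up) of the aluminium caddy with the GREEN lid; its orange-lidded twin is not used. 110 long (x; nose at -x), 50 wide (y), 60 high, 0.25 kg. Body: lower 30 mm, open at the nose behind the lid's front plate, with a low 3 mm ramp inside (tip nose down 20 to 30 deg). Gripped across y at this point, the fingers hold the body and press the lid's black side flaps flush, so braking the lid.
- tin_lid (a joint): Slide of the loose lid (upper 30 mm) out past the nose: 0 shut, 0.040 m end stop, 0.030 ample. Two black spring flaps, 3 mm proud of the body (5 N each to press flush), brake it when gripped (5 to 15 N to slide); else it slides at a touch. Green cross-bar along y on its nose end: 124 long, tail face 60 mm from the shut caddy's centre, 12 to 28 mm above centre height.
- tray: Fixed plywood tray, 180 (x) x 200 (y), walls 40, floor 6 thick; origin: centre of underside. On its +x side a blue board: inner face at x = 82 mm, 8 thick, 95 high, with a 92 mm wide notch at y = 0, open above, notch floor 30 above table. Caddy in the notch, nose to tray -x, cross-bar inside the board: drawn to tray +x, the blue cheeks stop the bar and the lid slides open.
- pebble_center (a point): Centre of a round off-white pebble, 22 mm in diameter, 16 g; it starts hidden in the green-lidded caddy, rolls freely inside it, and drops out through the gap in front of the nose when lid is open and nose tipped down.
Things that resemble listed ones, but are neither listed nor needed, are in the scene too. What is shaped like the part that bears tin_mid but pink or red is not meant.

How it is judged:
By the outcome, as a careful person would: the job done as asked, in the order asked, and still so for the second after the job is handed in, with the robot touching nothing.
It also fails if it takes over 58 s, if anything falls off the work surface, if the arm or the gripper's body presses on something with over 40 N, if the wrist force passes 120 N, or if a joint passes its speed limit or range.

## Robot

A 6-joint arm with a two-finger parallel gripper is mounted at the origin on the work surface. World frame = base frame: x ahead of the robot, y to its left, z up, the work surface at z = 0. Lengths are in mm, angles in rad, forces in N, time in s.
With the tool pointing down it reaches from about 350 to 800 mm from the base axis. Payload 7.3 kg.
Tool frame: the origin (TCP) lies midway between the tips of the shut fingers; the grasp point (between the pads) lies 19 mm behind it; z points along the fingers, y is the direction in which the jaws open and shut (so a half turn about z gives the same grasp; the last joint's range is limited). The gripper opens to 85 mm and grips with 20 to 120 N. Pads are 22 mm wide; open, the fingers measure 114 mm over their backs; the gripper's body (76 mm by 85 mm) begins 54 mm behind the grasp point. The pads swing forward as they close: fully open they stand 13 mm farther back than shut.
Start: joints at [-1.405, 0.342, 1.524, -0, 1.275, -0.146], TCP at [161.078, -499.698, 231.322] pointing down, gripper open.
Joint ranges: [-2.53, 2.53], [-0.77, 2.02], [0.04, 2.7], [-1, 4.14], [0.28, 2.66], [-3.11, 3.11]. Speed limits (rad/s): [2.57, 2.57, 3.14, 3.14, 3.14, 3.14].

## Interface

Orientations are given as a rotation vector (axis times angle).
In Python, from station import r, cams, workorder gives the robot as it stands.
- The arm moves only by the tool carry_out, never from a script. Its argument "moves" is a list of rows, each a list of 4 numbers: the shift along the tool's x, y, z in cm, then the turn about the tool's z in units of 8 degrees (1.0 is 8 degrees). A call has 1 to 12 rows; each row shifts and turns the commanded pose from where the row before left it, along the tool's axes as they then stand; what a row does not reach is not made up. A row lasts 1/8 s, in which the tool goes at most 62.5 mm and 10.7 degrees, less where a joint would pass 70% of its speed; a pose out of reach is approached as far as the arm can. A call is refused whole if a number of a shift passes 6.25 or a number of a turn 1, either way. A call with a gripper value outside its range is refused whole. "fingers" is the opening in per cent of the stroke, from 0 (shut) to 100 (fully open), set as the call begins (left out, the last holds). The fingers move at their own pace and stop on an object; "grip_force" is the grip in N (left out, the last holds). Time passes only in rows, so rows that do not move let the fingers close. It gives the time, the measured TCP pose, the force and the opening at its end, in the units of the state.
- r.read_state(): the state, without advancing time (a new reading comes with each control period).
- cams.snapshot(name): name is "scene" or "top" or "wrist"; returns (picture, depth): 480x640x3 uint8, blue, green, red; 480x640 float32, mm along the optical axis (not along the pixel's ray), 0 where there is no reading.
- cams.calibration(name): a dict with "mtx" (3x3 intrinsics, pixels), "world_to_cam" (4x4, takes a point from world to camera coordinates). Camera axes: x right, y down, z forward; pixel columns grow to the right and rows downward; lengths in mm; the calibration is good to about 2 mm. A picture is of the moment at which its call begins: read the wrist's pose just before it. calibration takes no time and is no camera call; for the wrist camera it gives the pose at the moment of the call.
- workorder.hand_in(): hands the job in, once; it reports no verdict.
The state is a dict: "time_s": time; "q": joint angles; "qd": joint speeds; "tau": joint torques, N m; "ee_pos": TCP position; "tcp_rot": TCP orientation; "wrist_force": force on the tool from outside, world axes, zero at the start; "ft_torque": the same for the moment, N m; "opening": finger opening in mm.
Only numpy, scipy, OpenCV 4.12 (cv2) and the standard library are available. Lean on these libraries where they do the work, as an engineer would, in place of code of your own. Each camera call takes 0.05 s, during which the arm holds its last target. There are 200 camera calls.

## Working session

There is one attempt and no reset: what is moved stays moved. The work goes in short steps, Python scripts to look and compute and a tool call to move; the robot and the scene stay as the last step left them, time stands still between calls to the robot, and variables do not carry over. Pictures are saved under pics/ and viewed, about 8 in all and at most 12, crops included, and the job is handed in when it is done.

Besides the shell and the picture viewer there is one more tool, called as name([rows], argument=value, ...), one row to a line, values as JSON. carry_out: Moves the arm, as the interface text tells. Its arguments: {"type":"object","properties":{"moves":{"type":"array","items":{"type":"array","items":{"type":"number"}}},"fingers":{"type":"number"},"grip_force":{"type":"number"}},"required":["moves"]}

```bash
mkdir -p pics; ls
cat > h.py <<'E'
import numpy as np, cv2
from station import r, cams, workorder
def snap(n,f):
    c=cams.calibration(n); p,d=cams.snapshot(n); cv2.imwrite('pics/'+f+'.png',p); np.savez('pics/'+f+'.npz',p=p,d=d,K=c['mtx'],T=c['world_to_cam']); return p,d
def cloud(f):
    z=np.load('pics/'+f+'.npz'); d=z['d']; v,u=np.mgrid[:480,:640]
    K=z['K']; P=np.stack([(u-K[0,2])/K[0,0]*d,(v-K[1,2])/K[1,1]*d,d],-1)
    Ti=np.linalg.inv(z['T']); W=P@Ti[:3,:3].T+Ti[:3,3]; W[d<=0]=np.nan
    return z['p'],W
E
python3 - <<'E'
from h import *
a,_=snap('top','top0'); b,_=snap('scene','scene0')
cv2.imwrite('pics/both.png',np.vstack([a,b])[:, :] if 0 else cv2.resize(np.hstack([a,b]),(800,300)))
s=r.read_state(); print(s['time_s'],s['tcp_rot'],s['opening'])
E
```

```text
pics
0.1 [-3.10209421e+00 -4.87668673e-01  9.96717800e-06] 85.36494577647707
```

View pics/top0.png

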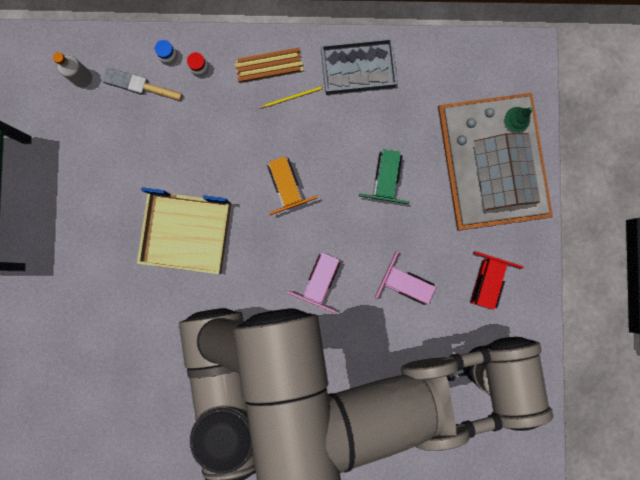

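View pics/scene0.png

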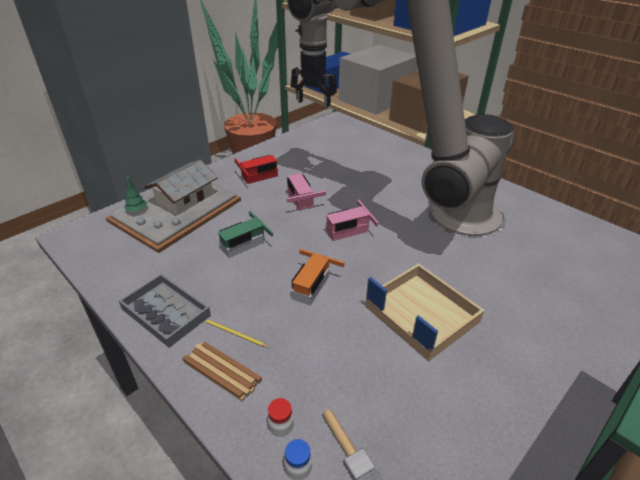

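The top view shows the green caddy at about (388,172), with its cross-bar and nose towards the robot at (385,199). The tray is at (184,233), with the blue board on its far side, (153,190) to (216,199). The orange twin and the pink and red lookalikes are separate objects.

Run:
```python
from h import *
for f in ('top0','scene0'):
    p,W=cloud(f); h=cv2.cvtColor(p,cv2.COLOR_BGR2HSV); X,Y,Z=W[...,0],W[...,1],W[...,2]
    print(f)
    g=(h[...,0]>60)&(h[...,0]<90)&(h[...,1]>120)&(Z>30)&(Z<75)&(X>250)
    n,l,st,c=cv2.connectedComponentsWithStats(g.astype(np.uint8))
    for i in range(1,n):
        if st[i,4]<150: continue
        q=W[l==i]; print('green',c[i],st[i,4],np.percentile(q[:,2],[2,50,98]))
        for nm,m in (('lidtop',q[:,2]>54),('bar+',(q[:,2]<=59))):
            k=q[m]
            if len(k)>20:
                R=cv2.minAreaRect(k[:,:2].astype(np.float32)); print(nm,len(k),k.mean(0).round(1),R,cv2.boxPoints(R).round(0).tolist())
    b=(h[...,0]>100)&(h[...,0]<125)&(h[...,1]>150)&(Z>20)&(Z<110)
    n,l,st,c=cv2.connectedComponentsWithStats(b.astype(np.uint8))
    for i in range(1,n):
        if st[i,4]<40: continue
        q=W[l==i]; k=q[q[:,2]>85]
        print('blue',c[i],st[i,4],q[:,2].min(),q[:,2].max())
        if len(k)>5: print(cv2.boxPoints(cv2.minAreaRect(k[:,:2].astype(np.float32))).round(0).tolist(),k.mean(0))
    w=(h[...,0]>10)&(h[...,0]<35)&(h[...,1]>60)&(Z>2)&(Z<46)&(X>250)&(X<700)&(Y>50)
    n,l,st,c=cv2.connectedComponentsWithStats(w.astype(np.uint8))
    i=1+np.argmax(st[1:,4]); q=W[l==i]; k=q[q[:,2]>34]
    for k in (q,k): R=cv2.minAreaRect(k[:,:2].astype(np.float32)); print('tray',c[i],R,cv2.boxPoints(R).round(0).tolist(),np.percentile(q[:,2],[2,50,98]))
```

```text
top0
green [514.02247191 120.80149813] 267 [42.05595319 55.35144086 73.89863256]
lidtop 147 [ 708.8 -665.9   66.4] ((711.4606323242188, -668.197509765625), (52.94540023803711, 36.41227340698242), 28.304746627807617) [[680.0, -665.0], [697.0, -697.0], [743.0, -672.0], [726.0, -640.0]]
bar+ 146 [ 707.1 -661.6   49.6] ((710.7923583984375, -665.917236328125), (57.508811950683594, 37.012184143066406), 29.33941650390625) [[677.0, -664.0], [695.0, -696.0], [745.0, -668.0], [727.0, -636.0]]
green [387.68131868 176.16923077] 910 [50.95852318 58.58210847 64.79054647]
lidtop 819 [ 569.3 -354.4   59.1] ((571.0975952148438, -351.4136657714844), (113.00101470947266, 119.9146728515625), 81.62967681884766) [[504.0, -399.0], [622.0, -416.0], [639.0, -304.0], [520.0, -287.0]]
bar+ 497 [ 564.2 -354.2   56. ] ((570.6754150390625, -354.4888916015625), (113.3918685913086, 119.80362701416016), 81.51919555664062) [[503.0, -402.0], [622.0, -419.0], [638.0, -307.0], [520.0, -290.0]]
blue [163.39183673  48.58367347] 245 46.062777232345525 66.58221410501551
blue [154.73529412 191.19607843] 102 52.91868878650166
[... 942 characters left out ...]
44 325.24074074] 54 85.47737630616689 97.1160626261867
[[521.0, 185.0], [528.0, 184.0], [535.0, 232.0], [528.0, 233.0]] [528.08632516 209.40484389  93.71999979]
blue [297.21280603 452.85687382] 531 49.234043860469 63.68992146204789
tray [427.57351179 308.95205753] ((432.4049072265625, 143.84841918945312), (202.67330932617188, 183.9892578125), 83.22039794921875) [[329.0, 54.0], [512.0, 32.0], [536.0, 234.0], [353.0, 255.0]] [ 2.77953617  6.87954667 40.06688249]
tray [427.57351179 308.95205753] ((430.9859924316406, 143.7281494140625), (202.41546630859375, 181.06692504882812), 83.06411743164062) [[329.0, 54.0], [509.0, 32.0], [533.0, 233.0], [353.0, 255.0]] [ 2.77953617  6.87954667 40.06688249]
```

carry_out([
  [0,0,0,0.82],
  [0,0,0,0.82],
  [0,0,0,0.82],
  [0,0,0,0.82],
  [4.8,-2.5,0,0],
  [4.8,-2.5,0,0],
  [4.8,-2.5,0,0],
  [4.8,-2.5,0,0],
  [4.8,-2.5,0,0],
  [4.8,-2.5,0,0],
  [4.8,-2.6,0,0],
  [4.8,-2.6,0,0],
])

```text
time_s: 1.6
ee_pos: [571.8, -354.9, 230.8]
tcp_rot: [-3.133, 0.229, 0.001]
wrist_force: [-0.1, -1.5, 0.4]
opening: 85.7
```

```bash
cat >> h.py <<'E'
from scipy.spatial.transform import Rotation as Ro
def yaw():
    s=r.read_state(); R=Ro.from_rotvec(s['tcp_rot']).as_matrix(); return np.array(s['ee_pos']),R,np.degrees(np.arctan2(R[1,0],R[0,0]))
def go(t):  # tool-frame cm to world target
    p,R,a=yaw(); return (R.T@(np.array(t)-p)/10).round(2)
E
python3 - <<'E'
from h import *
p,R,a=yaw(); print(p.round(1),a,R[:,2].round(3))
snap('wrist','w1')
E
```

```text
[ 571.8 -354.9  230.8] -8.375513903034564 [-0.001  0.    -1.   ]
```

View pics/w1.png

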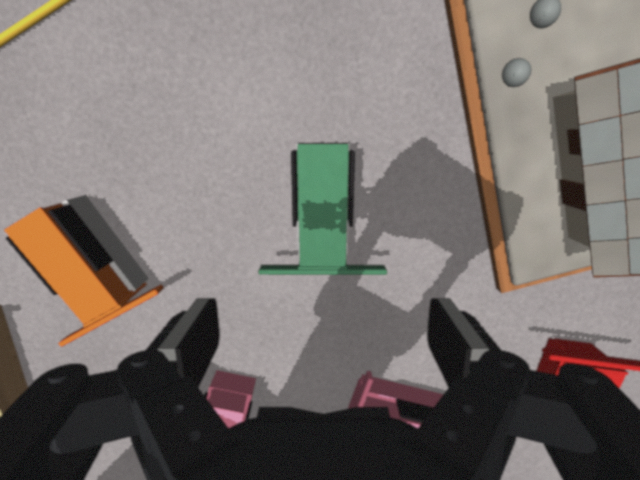

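The wrist view shows the green caddy square to the tool. The lid top runs from (298,143) to (348,270), the bar is at row 270, and the black flaps are at columns 295 and 351.

```bash
cat >> h.py <<'E'
def caddy(f):
    p,W=cloud(f); h=cv2.cvtColor(p,cv2.COLOR_BGR2HSV); Z=W[...,2]
    g=(h[...,0]>60)&(h[...,0]<90)&(h[...,1]>90)&(Z>-50)
    n,l,st,c=cv2.connectedComponentsWithStats(g.astype(np.uint8)); i=1+np.argmax(st[1:,4])
    q=W[l==i]; return q
E
python3 - <<'E'
from h import *
q=caddy('w1'); q=q[q[:,2]>35]
a=np.radians(-8.4)
for it in range(2):
    ex=np.array([np.cos(a),np.sin(a)]); ey=np.array([-ex[1],ex[0]])
    u=q[:,:2]@ex; v=q[:,:2]@ey
    t=q[:,2]>57.5; lo=u<u.min()+8
    # side edges of top: fit
    T=t&(u>u.min()+15)
    R=cv2.minAreaRect(q[T][:,:2].astype(np.float32)); 
    print(R, 'top u',np.percentile(u[T],[0.5,99.5]),'v',np.percentile(v[T],[.5,99.5]),'z',np.median(q[T][:,2]))
    print('bar u',np.percentile(u[lo],[1,99]),'v',np.percentile(v[lo],[.5,99.5]),np.median(q[lo][:,2]))
    B=q[lo]; print('bar angle',np.degrees(np.polyfit(B[:,1],B[:,0],1)[0]))
    uc=np.percentile(u[T],99.5)-55; vc=np.percentile(v[T],[.5,99.5]).mean(); print('mid',ex*uc+ey*vc); break
# two-view check: far lid corners in top0 vs
q=caddy('top0')
E
```

```text
((580.732666015625, -355.94830322265625), (43.85437774658203, 104.17091369628906), 81.75263977050781) top u [575.01035565 678.5105091 ] v [-288.42562607 -245.92895796] z 60.609829534429196
bar u [560.17039755 567.18647595] v [-326.44716364 -209.06740165] 58.38652774877437
bar angle 8.424170634380758
mid [ 577.79162799 -355.3954065 ]
```

carry_out([
  [0.4,0,5,0],
  [0.33,0,5,0],
  [0,0,5,0],
  [0,0,4,0],
  [0,0,2.4,0],
  [0,0,1,0],
  [0,0,0,0],
  [0,0,0,0],
], fingers=100)

```text
time_s: 2.65
ee_pos: [578.3, -357.4, 8.7]
tcp_rot: [3.132, -0.229, 0.003]
wrist_force: [-0.7, 0.4, 1.3]
opening: 85.5
```

carry_out([
  [0,0,0,0],
  [0,0,0,0],
  [0,0,0,0],
  [0,0,0,0],
  [0,0,0,0],
  [0,0,0,0],
  [0,0,0,0],
  [0,0,0,0],
], fingers=0, grip_force=60)

```text
time_s: 3.65
ee_pos: [578.2, -357.0, 8.6]
tcp_rot: [3.132, -0.229, 0.003]
wrist_force: [0.4, 0.6, 6.3]
opening: 48.4
```

Run:
```python
from h import *
p,R,a=yaw(); print(p.round(1),a)
snap('wrist','w2')
```

```text
[ 578.2 -357.     8.6] -8.373235229736734
```

View pics/w2.png

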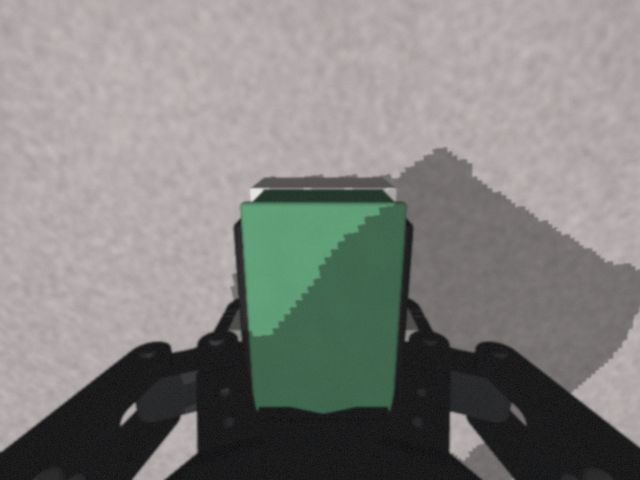

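carry_out([
  [0,0,-1,0],
  [0,0,-2.5,0],
  [0,0,-4,0],
  [0,0,-5,0],
  [0,0,-5,0],
  [-0.5,-1,-4,0],
  [-1,-2,-2.5,0],
  [-1.5,-3,-1,0],
  [-1.8,-3.8,0,0],
  [-1.8,-4,0,0],
  [-1.8,-4,0,0],
  [-1.8,-4,0,0],
])

```text
time_s: 5.2
ee_pos: [507.6, -125.0, 257.4]
tcp_rot: [-3.133, 0.23, 0.001]
wrist_force: [0.6, 0.2, -2.9]
opening: 48.7
```

carry_out([
  [-1.8,-4,0,0],
  [-1.8,-4,0,0],
  [-1.8,-4,0,0],
  [-1.8,-4,0,0],
  [-1.6,-3.6,0,0],
  [-1.2,-2.6,0,0],
  [-0.9,-1.8,0,0],
  [-0.6,-1.2,0,-0.1],
  [0,0,0,-0.1],
  [0,0,0,0],
])

```text
time_s: 6.45
ee_pos: [431.6, 139.2, 257.3]
tcp_rot: [3.136, -0.186, 0.0]
wrist_force: [0.6, -0.3, -3.6]
opening: 48.4
```

Run:
```python
from h import *
p,R,a=yaw(); print(p.round(1),a)
p,d=snap('wrist','w3')
```

```text
[431.6 139.2 257.3] -6.777863163361152
```

View pics/w3.png

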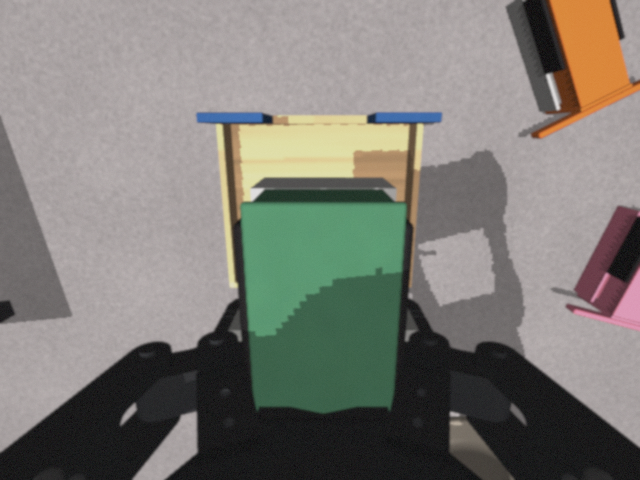

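The blue cheeks are at (198–270,118) and (370–441,118), square to the tool. The lid is still shut, with its tail edge at row 202, the same as after the grip.

Run:
```python
from h import *
p,W=cloud('w3'); h=cv2.cvtColor(p,cv2.COLOR_BGR2HSV); Z=W[...,2]
b=(h[...,0]>100)&(h[...,0]<125)&(h[...,1]>130)&(Z>20)&(Z<110)
n,l,st,c=cv2.connectedComponentsWithStats(b.astype(np.uint8))
P,R,a=yaw()
for i in range(1,n):
    if st[i,4]<40: continue
    q=W[l==i]; k=q[q[:,2]>90]; L=(k-P)@R
    print(c[i],st[i],np.median(k[:,2]),'tool x',np.percentile(L[:,0],[2,50,98]),'y',np.percentile(L[:,1],[.5,99.5]),'slope deg',np.degrees(np.polyfit(L[:,1],L[:,0],1)[0]),k.mean(0))
# lower pixel rows for inner face, lid tail
q=caddy('w3'); L=(q-P)@R; print('lid x',np.percentile(L[:,0],[.5,99.5]),'y',np.percentile(L[:,1],[.5,99.5]),'z',np.median(L[:,2]))
q=caddy('w2'); s=np.array([578.2,-357,8.6]); L=(q-s)@Ro.from_rotvec([3.132,-.229,.003]).as_matrix(); print('lid2 x',np.percentile(L[:,0],[.5,99.5]),'y',np.percentile(L[:,1],[.5,99.5]),np.median(L[:,2]))
```

```text
[405.70034247 117.30479452] [369 113  72  10 584] 95.64454700763403 tool x [80.40668852 83.49965705 86.61528648] y [42.74093024 95.2188094 ] slope deg 0.3994374607267918 [506.24496099  60.77444627  95.59123122]
[232.46127367 117.85886403] [198 114  73   9 581] 95.56744433095906 tool x [79.44030301 82.54380264 85.62742734] y [-101.07825647  -49.37203263] slope deg -0.38899563132908765 [522.58717851 203.18944239  95.52616336]
lid x [-9.49788019 55.50412868] y [-21.02369232  21.85821295] z -52.095237406315796
lid2 x [-9.25659751 55.64792545] y [-20.80256316  21.95793428] -51.98006485141458
```

carry_out([
  [1,-0.1,0,0],
  [2.5,-0.22,0,0],
  [3.5,0,0,0],
  [3.2,0,0,0],
  [2,0,0,0],
  [1,0,0,0],
  [0,0,1,0],
  [0,0,2.5,0],
  [0,0,3,0],
  [0,0,3,0],
  [0,0,2,0],
  [0,0,0,0],
])

```text
time_s: 8.0
ee_pos: [561.0, 127.3, 140.5]
tcp_rot: [3.135, -0.185, -0.007]
wrist_force: [0.1, 0.3, -2.0]
opening: 48.7
```

Run:
```python
from h import *
P,R,a=yaw(); print(P.round(1),a,r.read_state()['wrist_force'])
# tray origin in world from earlier
P0=np.array([431.6,139.2]); A=np.radians(-6.78); ex=np.array([np.cos(A),np.sin(A)]); ey=np.array([-ex[1],ex[0]])
o=P0-3*ex+3.2*ey; print('tray',o,'TCP in tray',(P[:2]-o)@ex,(P[:2]-o)@ey)
p,d=snap('scene','s1'); cv2.imwrite('pics/s1c.png',cv2.resize(p[180:380,280:520],None,fx=3,fy=3))
```

```text
[561.  127.3 140.5] -6.764907342255953 [ 0.13831313  0.32218614 -1.98228067]
tray [428.99876319 142.73179374] TCP in tray 132.84592999524682 0.2985737613209136
```

View pics/s1c.png

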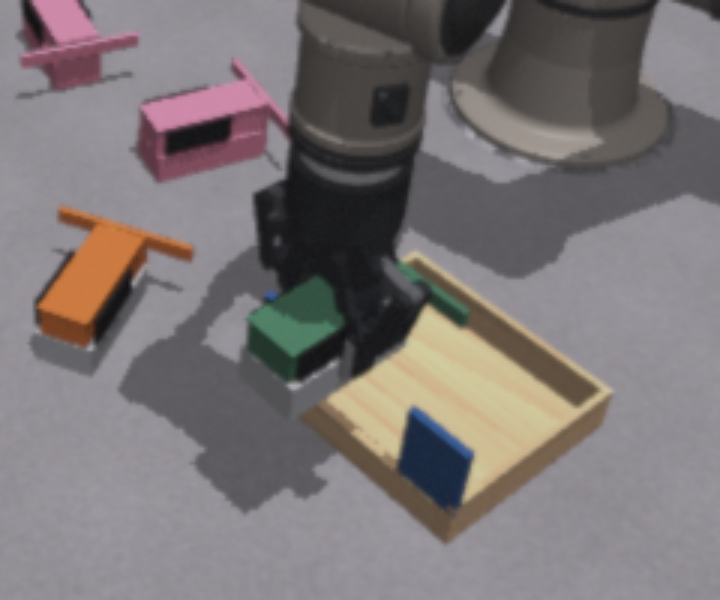

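carry_out([
  [0,0,1.5,0],
  [0,0,2.5,0],
  [0,0,2.5,0],
  [0,0,1.75,0],
  [0,0,1.1,0],
  [0,0,0.6,0],
  [0,0,0,0],
  [0.5,0,0,0],
  [0.5,0,0,0],
  [0.5,0,0,0],
])

```text
time_s: 9.3
ee_pos: [576.3, 125.9, 42.8]
tcp_rot: [3.136, -0.185, -0.006]
wrist_force: [-6.0, 1.4, 0.1]
opening: 48.7
```

carry_out([
  [0.3,0,0,0],
  [0.3,0,0,0],
  [0.4,0,0,0],
  [0.4,0,0,0],
  [0.4,0,0,0],
  [0.4,0,0,0],
  [0.4,0,0,0],
  [0.2,0,0,0],
  [0,0,0,0],
])

```text
time_s: 10.42
ee_pos: [604.2, 122.6, 42.6]
tcp_rot: [3.136, -0.185, -0.006]
wrist_force: [-5.4, 0.2, -0.6]
opening: 48.7
```

```bash
cat >> h.py <<'E'
O=np.array([429.0,142.7]); A=np.radians(-6.78); EX=np.array([np.cos(A),np.sin(A)]); EY=np.array([-EX[1],EX[0]])
def tr(): 
    P,R,a=yaw(); return ((P[:2]-O)@EX).round(1),((P[:2]-O)@EY).round(1),P[2].round(1),a.round(2)
def lid(f):
    q=caddy(f); P,R,a=yaw(); L=(q-P)@R; return np.percentile(L[:,0],[.5,99.5]).round(1),np.percentile(L[:,1],[.5,99.5]).round(1),L[:,2].min().round(1)
E
python3 - <<'E'
from h import *
print(tr()); snap('wrist','w4'); print(lid('w4'))
E
```

```text
(np.float64(176.3), np.float64(0.7), np.float64(42.6), np.float64(-6.75))
(array([-10.1,  22.1]), array([-20.8,  22. ]), np.float64(-81.0))
```

carry_out([
  [-0.4,0,0,0],
  [0,0,-1,0],
  [0,0,-2.2,0],
  [0,0,-2.7,0],
  [0,0,-2.3,0],
  [-0.8,-0.4,-1.2,0],
  [-1.8,-0.8,-0.3,0],
  [-2.8,-1.2,0,0],
  [-3,-1.4,0,0],
  [-2.6,-1.2,0,0],
  [-1.8,-0.9,0,0],
  [-1,-0.5,0,0],
])

```text
time_s: 11.98
ee_pos: [471.4, 203.2, 140.0]
tcp_rot: [3.136, -0.184, 0.001]
wrist_force: [0.4, -0.4, -2.6]
opening: 49.1
```

carry_out([
  [0,0,0.7,0],
  [0,0,0.7,0],
  [0,0,0.7,0],
  [0,0,0.5,0],
  [0,0,0.3,0],
  [0,0,0,0],
  [0,0,0,0],
])

```text
time_s: 12.85
ee_pos: [472.3, 202.6, 111.0]
tcp_rot: [-3.136, 0.186, -0.001]
wrist_force: [0.1, 0.2, -2.6]
opening: 48.5
```

Run:
```python
from h import *
print(tr()); p,d=snap('wrist','w5'); print(lid('w5'))
p2,d=snap('scene','s2')
cv2.imwrite('pics/c2.png',np.hstack([cv2.resize(p,(400,300)),cv2.resize(p2[200:380,300:520],(400,300))]))
```

```text
(np.float64(35.9), np.float64(64.6), np.float64(111.0), np.float64(-6.77))
(array([-10. ,  22.1]), array([-20.8,  21.9]), np.float64(-81.1))
```

View pics/c2.png

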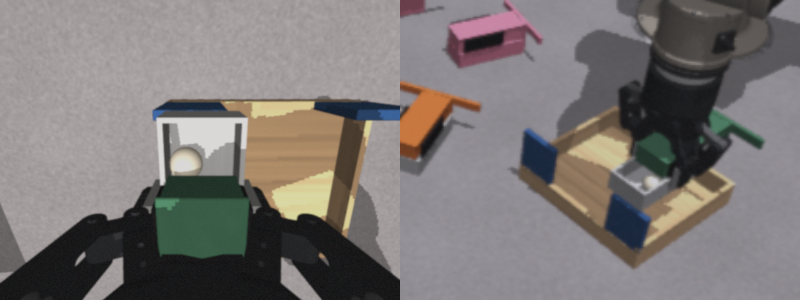

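The left panel shows the lid open with the pebble at (186,160) inside the caddy's tail. The right panel shows the tail just over the blue cheek. Next I press the tail down on the cheek top so the caddy pivots nose down between the pads.

carry_out([
  [0,0,0,0],
  [0,0,0,0],
  [0,0,0.4,0],
  [0,0,0.3,0],
  [0,0,0.3,0],
  [0,0,0.2,0],
  [0,0,0.2,0],
  [0,0,0,0],
], grip_force=30)

```text
time_s: 13.95
ee_pos: [471.1, 202.9, 97.8]
tcp_rot: [-3.136, 0.185, 0.002]
wrist_force: [-8.0, -0.1, 11.2]
opening: 48.9
```

```bash
cat >> h.py <<'E'
def tilt(f):
    q=caddy(f); P,R,a=yaw(); L=(q-P)@R; m=L[:,2]<-40; 
    c=np.polyfit(L[m,0],L[m,2],1); res=L[m,2]-np.polyval(c,L[m,0]); k=np.abs(res)<2
    c=np.polyfit(L[m,0][k],L[m,2][k],1); return 'tilt',np.degrees(np.arctan(-c[0])).round(1)
E
python3 - <<'E'
from h import *
s=r.read_state(); print(tr(),s['wrist_force'],s['ft_torque']); snap('wrist','w6'); print(tilt('w5'),tilt('w6'),lid('w6'))
E
```

```text
(np.float64(34.7), np.float64(64.7), np.float64(97.8), np.float64(-6.76)) [-8.00187458 -0.07860831 11.17039437] [-0.02937715  0.82395116  0.00250318]
('tilt', np.float64(-2.3)) ('tilt', np.float64(3.6)) (array([-10.3,  22.2]), array([-20.7,  21.9]), np.float64(-79.8))
```

carry_out([
  [0,0,0.2,0],
  [0,0,0.2,0],
  [0,0,0.2,0],
  [0,0,0.2,0],
  [0,0,0.2,0],
  [0,0,0.1,0],
  [0,0,0,0],
])

```text
time_s: 14.88
ee_pos: [469.2, 203.1, 86.6]
tcp_rot: [3.136, -0.185, -0.008]
wrist_force: [-15.4, 2.3, 14.4]
opening: 48.7
```

Run:
```python
from h import *
s=r.read_state(); print(tr(),s['wrist_force'],s['ft_torque']); p,d=snap('wrist','w7'); print(tilt('w7'),lid('w7'))
p2,d=snap('scene','s3')
cv2.imwrite('pics/c3.png',np.hstack([cv2.resize(p,(400,300)),cv2.resize(p2[200:380,300:520],(400,300))]))
```

```text
(np.float64(32.8), np.float64(64.8), np.float64(86.6), np.float64(-6.74)) [-15.3853698    2.34163455  14.44235787] [0.24712467 1.53883371 0.00651036]
('tilt', np.float64(-7.9)) (array([-10.1,  24.9]), array([-20.3,  21.4]), np.float64(-81.5))
```

View pics/c3.png

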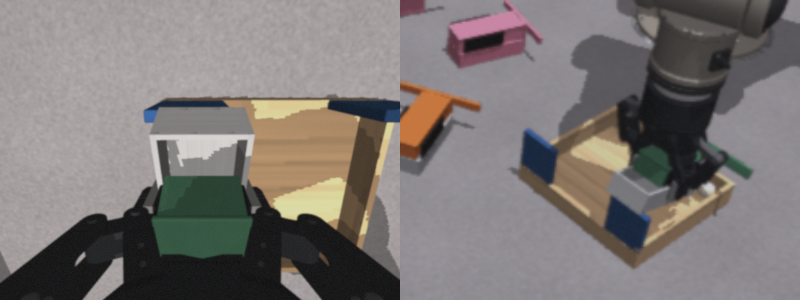

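The caddy is tilted and its tail is empty in the wrist view. A whitish object shows at (706,188), below the nose. I'll locate it in 3D.

Run:
```python
from h import *
p,W=cloud('s3'); q=W[305:322,458:480].reshape(-1,3); c=p[305:322,458:480].reshape(-1,3).astype(int)
m=(c.min(1)>150)&(np.ptp(c,axis=1)<60); k=q[m]; d=k[:,:2]-O
print(m.sum(),np.c_[d@EX,d@EY,k[:,2]].round(0)[:40].tolist())
```

```text
30 [[-72.0, 75.0, 27.0], [-73.0, 77.0, 28.0], [-82.0, 75.0, 21.0], [-68.0, 73.0, 25.0], [-66.0, 76.0, 29.0], [-68.0, 77.0, 29.0], [-69.0, 79.0, 29.0], [-74.0, 79.0, 27.0], [-83.0, 77.0, 18.0], [-63.0, 76.0, 27.0], [-66.0, 77.0, 26.0], [-70.0, 78.0, 24.0], [-71.0, 79.0, 25.0], [-73.0, 80.0, 24.0], [-76.0, 81.0, 24.0], [-64.0, 76.0, 24.0], [-66.0, 77.0, 23.0], [-65.0, 80.0, 27.0], [-70.0, 80.0, 23.0], [-71.0, 82.0, 24.0], [-71.0, 84.0, 26.0], [-61.0, 81.0, 26.0], [-65.0, 81.0, 23.0], [-68.0, 82.0, 22.0], [-69.0, 84.0, 23.0], [-71.0, 85.0, 23.0], [-65.0, 82.0, 21.0], [-67.0, 83.0, 21.0], [-67.0, 85.0, 22.0], [-71.0, 86.0, 21.0]]
```

The pebble's top is at 28 mm, which is the 6 mm floor plus its 22 mm diameter. It lies in the tray at tray (-71,78). Next I lift, check the placing area and carry the caddy out.

Run:
```python
from h import *
p,W=cloud('top0'); d=W[...,:2]-O; x=d@EX; y=d@EY
m=(W[...,2]>8)&(x>95)&(x<330)&(abs(y)<120); print(m.sum(), x[m].min() if m.any() else '', np.c_[x[m],y[m],W[...,2][m]].round(0)[::20][:20].tolist())
```

```text
24 102.29401222508817 [[330.0, 76.0, 16.0], [126.0, -33.0, 9.0]]
```

carry_out([
  [0,0,-0.5,0],
  [0,0,-1,0],
  [0,0,-2,0],
  [0,0,-2.5,0],
  [0,0,-1.5,0],
  [0,0,-0.8,0],
  [0,0,0,0],
])

```text
time_s: 15.85
ee_pos: [472.2, 202.6, 168.9]
tcp_rot: [-3.136, 0.186, -0.001]
wrist_force: [0.5, 0.5, -1.9]
opening: 48.8
```

carry_out([
  [0.8,0.3,0,0],
  [1.8,0.6,0,0],
  [2.6,0.9,0,0],
  [3,1,0,0],
  [3,1,0,0],
  [3,1,0,0],
  [2.6,0.8,0,0],
  [1.8,0.6,0,0],
  [0.9,0.3,0,0],
  [0,0,0,0],
])

```text
time_s: 17.1
ee_pos: [658.4, 114.3, 167.9]
tcp_rot: [3.136, -0.187, -0.001]
wrist_force: [-1.3, -0.0, -1.0]
opening: 48.8
```

carry_out([
  [0,0,1,0],
  [0,0,2,0],
  [0,0,3,0],
  [0,0,3,0],
  [0,0,2,0],
  [0,0,1,0],
  [0,0,0.4,0],
  [0,0,0,0],
])

```text
time_s: 18.1
ee_pos: [658.3, 115.2, 45.3]
tcp_rot: [3.136, -0.185, 0.001]
wrist_force: [-0.1, 0.7, -2.6]
opening: 48.9
```

Run:
```python
from h import *
s=r.read_state(); print(tr(),s['wrist_force'],s['ft_torque']); p,d=snap('wrist','w8'); print(lid('w8'))
p2,d=snap('scene','s4')
cv2.imwrite('pics/c4.png',np.hstack([cv2.resize(p,(400,300)),cv2.resize(p2[230:410,260:480],(400,300))]))
```

```text
(np.float64(230.9), np.float64(-0.3), np.float64(45.3), np.float64(-6.76)) [-0.09251696  0.67764017 -2.61833175] [ 0.03048248 -0.06411869  0.01738271]
(array([-10.5,  23.7]), array([-20.4,  21.5]), np.float64(-80.3))
```

View pics/c4.png

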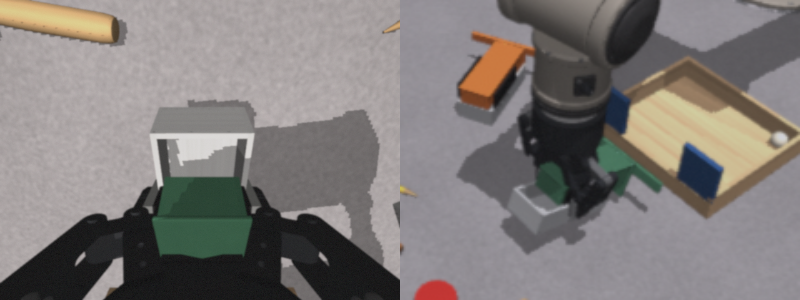

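The pebble is visible in the tray at (780,139), and the tilted caddy is clear of the tray. Next I press it down gently so it levels on the table.

carry_out([
  [0,0,0.4,0],
  [0,0,0.4,0],
  [0,0,0.3,0],
  [0,0,0.3,0],
  [0,0,0.3,0],
  [0,0,0.2,0],
  [0,0,0.1,0],
  [0,0,0,0],
])

```text
time_s: 19.2
ee_pos: [658.8, 114.9, 26.1]
tcp_rot: [3.136, -0.185, 0.003]
wrist_force: [0.1, -0.3, 4.0]
opening: 48.4
```

carry_out([
  [0,0,0.3,0],
  [0,0,0.3,0],
  [0,0,0.3,0],
  [0,0,0.2,0],
  [0,0,0.2,0],
  [0,0,0.2,0],
  [0,0,0,0],
])

```text
time_s: 20.08
ee_pos: [662.6, 114.6, 13.7]
tcp_rot: [-3.135, 0.186, -0.017]
wrist_force: [6.6, -0.8, 11.5]
opening: 49.0
```

Run:
```python
from h import *
s=r.read_state(); print(tr(),s['wrist_force'],s['ft_torque']); p,d=snap('wrist','w9'); print(lid('w9'),tilt('w9'))
```

```text
(np.float64(235.2), np.float64(-0.3), np.float64(13.7), np.float64(-6.79)) [ 6.60566499 -0.76040555 11.47781672] [-0.24310568 -0.49541785  0.10483216]
(array([-8.8, 26.5]), array([-20.7,  21.8]), np.float64(-81.1)) ('tilt', np.float64(3.4))
```

carry_out([
  [0,0,0.2,0],
  [0,0,0.2,0],
  [0,0,0.1,0],
  [0,0,0,0],
  [0,0,0,0],
])

```text
time_s: 20.75
ee_pos: [663.2, 114.8, 9.1]
tcp_rot: [-3.135, 0.186, -0.02]
wrist_force: [7.4, -0.8, 13.2]
opening: 49.0
```

Run:
```python
from h import *
s=r.read_state(); print(tr(),s['wrist_force'],s['ft_torque']); p,d=snap('wrist','w10'); print(lid('w10'),tilt('w10'))
p2,d=snap('scene','s5')
cv2.imwrite('pics/c5.png',np.hstack([cv2.resize(p,(400,300)),cv2.resize(p2[230:410,260:480],(400,300))]))
```

```text
(np.float64(235.8), np.float64(-0.0), np.float64(9.1), np.float64(-6.79)) [ 7.39565459 -0.83058995 13.1782896 ] [-0.12140623 -0.58495831  0.00956541]
(array([-8.4, 25. ]), array([-20.8,  21.9]), np.float64(-81.4)) ('tilt', np.float64(1.8))
```

View pics/c5.png

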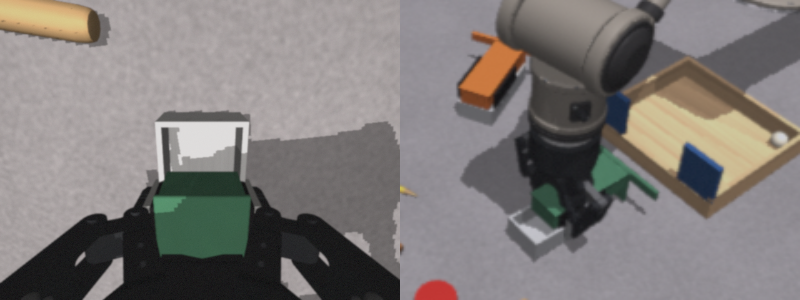

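The caddy is almost level, with about 4° left. I press a little more, then release and rise straight up.

carry_out([
  [0,0,0.2,0],
  [0,0,0.1,0],
  [0,0,0,0],
  [0,0,0,0],
])

```text
time_s: 21.35
ee_pos: [663.6, 114.8, 6.5]
tcp_rot: [-3.135, 0.186, -0.021]
wrist_force: [7.9, -1.2, 13.9]
opening: 48.8
```

carry_out([
  [0,0,0,0],
  [0,0,0,0],
  [0,0,0,0],
  [0,0,0,0],
  [0,0,0,0],
  [0,0,0,0],
  [0,0,0,0],
  [0,0,0,0],
], fingers=100)

```text
time_s: 22.35
ee_pos: [658.1, 115.0, 1.8]
tcp_rot: [3.136, -0.186, 0.0]
wrist_force: [0.2, 0.4, 0.0]
opening: 85.4
```

carry_out([
  [0,0,-1,0],
  [0,0,-2,0],
  [0,0,-3,0],
  [0,0,-4,0],
  [0,0,-4,0],
  [0,0,-4,0],
  [0,0,-3,0],
  [0,0,-1.5,0],
  [0,0,0,0],
  [0,0,0,0],
])

```text
time_s: 23.6
ee_pos: [657.4, 115.0, 225.3]
tcp_rot: [3.136, -0.186, -0.004]
wrist_force: [-0.4, 0.1, 0.0]
opening: 85.1
```

Run:
```python
from h import *
s=r.read_state(); print(tr(),s['time_s'],s['wrist_force'],s['opening']); p,d=snap('wrist','w11'); print(tilt('w11'),lid('w11'))
q=caddy('w11'); print('lid z',np.percentile(q[:,2],[5,50,95]))
p2,d=snap('scene','s6')
cv2.imwrite('pics/c6.png',np.hstack([cv2.resize(p,(400,300)),cv2.resize(p2[230:410,260:480],(400,300))]))
```

```text
(np.float64(230.1), np.float64(-0.6), np.float64(225.3), np.float64(-6.77)) 23.6 [-0.3627013   0.08331718  0.02093484] 85.0885712452576Traceback (most recent call last):
  File "<stdin>", line 2, in <module>
  File "h.py", line 27, in tilt
    c=np.polyfit(L[m,0],L[m,2],1); res=L[m,2]-np.polyval(c,L[m,0]); k=np.abs(res)<2
    raise TypeError("expected non-empty vector for x")
TypeError: expected non-empty vector for x
```

Run:
```python
from h import *
q=caddy('w11'); P,R,a=yaw(); L=(q-P)@R
t=q[:,2]>50; c=np.polyfit(L[t,0],q[t,2],1); print('lid z',np.percentile(q[t,2],[5,50,95]),'slope deg',np.degrees(np.arctan(c[0])),'x',L[:,0].min(),L[:,0].max())
p=cv2.imread('pics/w11.png'); p2,d=snap('scene','s6')
cv2.imwrite('pics/c6.png',np.hstack([cv2.resize(p,(400,300)),cv2.resize(p2[230:410,260:480],(400,300))]))
```

```text
lid z [58.0826042  60.48649479 61.70785159] slope deg 0.7542867892434054 x -91.55535397440417 28.67753195042705
```

View pics/c6.png

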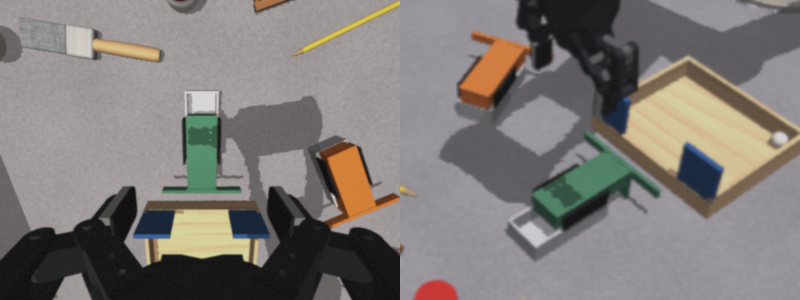

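The caddy stands level and empty with its bar clear of the board. The pebble rests in the tray corner and the gripper is well above everything.

```bash
python3 -c "
from h import *
print(workorder.hand_in(), r.read_state()['time_s'])"
```

```text
the job is handed in; nothing more can be done
the job is handed in; nothing more can be done
```

The job is done and handed in. The robot clock read 23.6 s at the last check before hand-in, against the 58 s limit; no verdict was reported.

**What I did:**
- I gripped the green-lidded caddy over body and lid at 60 N and carried it to the tray with the lid still shut.
- I hooked the cross-bar behind the blue cheeks and drew the caddy back, which opened the lid about 33 mm.
- The moves allow no tilt of the tool. So I eased the grip to 30 N and pressed the caddy's tail on a cheek top, which pivoted it nose down in the pads. I estimate about 20°, from the picture and the geometry.
- I lifted the caddy out, pressed it level on the table beyond the tray and let go.

**Last checks:**
- **Pebble:** its top was measured at 28 mm, which fits it lying on the 6 mm tray floor. It is still visible in the tray corner in the last picture.
- **Caddy:** the lid top is at 60.5 mm and within 1° of level. The cross-bar is nearly 50 mm clear of the board.
- **Forces:** the largest wrist force reported at the end of a move was about 21 N. The gripper was open and about 225 mm up, touching nothing, at hand-in.

**Checks that failed or disagreed:**
- **Tilt readout:** it gave a meaningless -7.9° when the caddy was tipped, so the pictures and the pebble's position confirmed that step.
- **Tray position:** the top and scene cameras differed by about 8 mm on the blue board. I used the close wrist view instead.

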